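Press the blue drum-cleaning tablet out of its dispenser

ROBOT

A 6-joint arm with a two-finger parallel gripper is mounted at the origin on the work surface. World frame = base frame: x ahead of the robot, y to its left, z up, the work surface at z = 0. Lengths are in m, angles in degrees, forces in N, time in s.
With the tool pointing down it reaches from about 0.25 to 0.725 m from the base axis. Payload 9.7 kg.
Tool frame: the origin (TCP) lies midway between the tips of the shut fingers; the grasp point (between the pads) lies 19 mm behind it; z points along the fingers, y is the direction in which the jaws open and shut (so a half turn about z gives the same grasp; the last joint's range is limited). The gripper opens to 85 mm and grips with 20 to 120 N. Pads are 22 mm wide; open, the fingers measure 114 mm over their backs; the gripper's body (76 mm by 85 mm) begins 54 mm behind the grasp point. The pads swing forward as they close: fully open they stand 13 mm farther back than shut.
Start: joints at [76.948, 4.979, 10.078, 95.1, 0, 90], TCP at [0.124, 0.536, 0.231] pointing down, gripper open.
Joint ranges: [-179.16, 179.16], [-48.56, 103.87], [-65.8, 70.77], [-126.05, 130.52], [-82.76, 87.17], [-180, 180]. Speed limits (degrees/s): [127.2, 127.2, 147.25, 180, 180, 180].

INTERFACE

Orientations are given as [roll, pitch, yaw] about the fixed x, y, z axes, in that order (R = Rz(yaw) Ry(pitch) Rx(roll)).
In Python, from workcell import bot, camera, recognise gives the robot as it stands. The module is installed in compiled form; this text tells all that it offers.
- The arm moves only by the tool apply_moves, never from a script. Its argument "targets" is one flat list of numbers, 7 for each row, row after row: the shift along the world's x, y, z in units of 30 mm (1.0 is 30 mm), then the turn, a rotation vector about the world's x, y, z in units of 6 degrees (1.0 is 6 degrees), then the opening, from 0 (shut) to 1 (fully open). A call has 1 to 5 rows; each row is the pose to reach, as a shift and turn from the pose commanded when the call began; what a row does not reach only later rows make up. A row lasts 1/10 s, in which the tool goes at most 50 mm and 8.59 degrees, less where a joint would pass 70% of its speed; a pose out of reach is approached as far as the arm can. A call with a gripper value outside its range is refused whole. The fingers move at their own pace and stop on an object; "newtons" is the grip in N (left out, the last holds). Time passes only in rows, so rows that repeat a pose let the fingers close. It gives the time, the measured TCP pose, the force and the opening at its end, in the units of the state.
- bot.get_obs(): the state, without advancing time (a new reading comes with each control period).
- camera(name): name is "side" or "top" or "wrist"; returns a dict with "img" (384x512x3 uint8, red, green, blue), "intrinsics" (3x3 intrinsics, pixels), "origin" and "rotation" of the camera in the world. Camera axes: x right, y up, looking along -z (the intrinsics and any distortion apply to the point x, -y, -z); pixel columns grow to the right and rows downward; lengths in m; the calibration is good to about 2 mm. A picture is of the moment at which its call begins. There is no depth.
- bot.job_done(): hands the job in, once; it reports no verdict.
Trained networks look in the newest picture that a camera, given by its name, has taken for a name from the list of things; names that differ only in an ending like _2 or _b are one class to them, and where a whole thing is asked for, a point or a joint stands for the part that bears it (a point fixed in the world has none). Each returns a list of dicts, best first, with "conf" (0 to 1); they miss things now and then, are a little off and sometimes report something else, mostly with a low value. They report only what shows in the picture. A call takes as long as a camera call.
- recognise(query, camera): "box" ([left, top, right, bottom] in pixels, round what is visible of it).
The state is a dict: "time": time; "q": joint angles; "qd": joint speeds; "joint_efforts": joint torques, N m; "ee_pos": TCP position; "tcp_rot": TCP orientation; "wrist_force": force on the tool from outside, world axes, zero at the start; "torque": the same for the moment, N m; "opening": finger opening in m.
Only numpy, scipy, OpenCV 4.12 (cv2) and the standard library are available. Lean on these libraries where they do the work, as an engineer would, in place of code of your own. Each camera call takes 0.05 s, during which the arm holds its last target.

TASK

The washer is due for a drum-cleaning cycle. Press the yellow spring slide of the dispenser that holds the blue tablet all the way in, so that the blue tablet is pushed out and lies flat in that dispenser's own white tray, then let the slide spring back. Leave the white tablet where it is in its dispenser.

Things in the scene. Friction and masses are not known exactly. Their poses are not given: they have to be found in the camera images.
- blue_tablet: Hard blue wash tablet, 40 x 40 x 16 mm, about 45 g; origin at the centre of its underside, z up. It starts in the channel of blue_dock under two lips that leave a 28 mm wide strip of it visible from above: it can only be pushed out along the dock's +x, into the tray (8 mm drop).
- blue_dock: Fixed grey dispenser with the blue tablet; one with the white tablet and an empty one look alike. Origin on the table under the channel's exit edge, mid-width; x = ejecting direction, away from the robot within 18 deg, z up. In mm: base x -127 to 0, y +-30, top z 12; channel x -58 to 0, 43 wide, lips up to z 35; white tray x 0 to 90, inside y +-32, floor z 4, rim z 16. Table behind x -127 is free.
- blue_slide (a joint): Yellow slide of blue_dock, m along its +x: 0 at rest, 0.052 at its stop, where the pusher stands 4 mm past the exit edge; less may leave the tablet hanging there. Spring-returned (2 N at first, 6 N at the end). Press the rear face of its upright thumb tab, 8 mm thick; in the dock's frame (mm) y +-20, z 14 to 62, rear face at x -125 at rest, -73 at the stop.
- white_tablet: Same tablet in white, in the channel of a look-alike dispenser; to be left there. Origin at the centre of its underside.

How it is judged (in metres and radians):
On the way:
1. the slide of the blue tablet's dispenser is pressed all the way in (at least 46 mm) (value of joint blue_slide above 0.046 m), for 0.05 s.
At the end, for the whole second after the job is handed in: The blue tablet rests flat (within 10 degrees) on the floor of its own dispenser's white tray, its centre 18 to 72 mm past the exit edge and within 18 mm of the mid-line; its slide is back within 4 mm of rest; the white tablet is within 12 mm of its start (x of blue_tablet in the frame of blue_dock between 0.018 and 0.072 m and y of blue_tablet in the frame of blue_dock between -0.018 and 0.018 m and z of blue_tablet in the frame of blue_dock below 0.009 m and angle between blue_tablet's own z axis and vertical below 0.17 rad and value of joint blue_slide below 0.004 m and linear speed of blue_tablet below 0.02 m/s and distance of white_tablet from where it was at the start of the episode below 0.012 m); the robot touches nothing.
It fails at once if the white tablet is pushed more than 12 mm from its place (distance of white_tablet from where it was at the start of the episode above 0.012 m).
It also fails if it takes over 29 s, if anything falls off the work surface, if the arm or the gripper's body presses on something with over 40 N, if the wrist force passes 120 N, or if a joint passes its speed limit or range.

## Working session

There is one attempt and no reset: what is moved stays moved. The work goes in short steps, Python scripts to look and compute and a tool call to move; the robot and the scene stay as the last step left them, time stands still between calls to the robot, and variables do not carry over. Pictures are saved under pics/ and viewed, and the job is handed in when it is done.

Besides the shell and the picture viewer there is one more tool, called after "Emit:" by a JSON object that holds its "name" and its "arguments". apply_moves: Moves the arm, as the interface text tells. Its arguments: {"type":"object","properties":{"targets":{"type":"array"},"newtons":{"type":"number"}},"required":["targets"]}

```bash
mkdir -p pics
python3 - <<'E'
from workcell import bot, camera, recognise
import cv2,pickle
for n in ["top","side"]:
    c=camera(n); cv2.imwrite(f"pics/{n}0.png",c["img"][:,:,::-1]); pickle.dump(c,open(f"{n}.pkl","wb"))
    print(n,c["intrinsics"],c["origin"],c["rotation"],[k for k in c])
    for q in ["blue_tablet","blue_dock","blue_slide","white_tablet"]:
        print(q,recognise(q,n))
print(bot.get_obs())
E
```

```text
top [[404.37279693   0.         249.96536973]
 [  0.         404.37279693 194.96203615]
 [  0.           0.           1.        ]] [0.53582761 0.01949122 0.86997783] [  4.77581776  -1.2741745  -88.7289762 ] ['img', 'intrinsics', 'origin', 'rotation']
blue_tablet [{'box': [151.4, 188.1, 170.9, 210.5], 'conf': 0.63}]
blue_dock [{'box': [142.4, 140.9, 183.9, 251.8], 'conf': 0.74}]
blue_slide [{'box': [156.3, 209.3, 177.8, 249.9], 'conf': 0.98}]
white_tablet [{'box': [342.5, 172.0, 360.1, 191.8], 'conf': 0.52}]
side [[489.83372217   0.         259.71812989]
 [  0.         489.83372217 192.50044459]
 [  0.           0.           1.        ]] [ 0.5795542  -0.60053627  0.56417136] [50.18498836  1.07545415 -6.22993584] ['img', 'intrinsics', 'origin', 'rotation']
blue_tablet []
blue_dock [{'box': [175.3, 133.8, 294.6, 181.5], 'conf': 0.63}]
blue_slide [{'box': [175.2, 135.2, 214.7, 170.4], 'conf': 0.94}]
white_tablet [{'box': [270.4, 302.4, 300.2, 321.2], 'conf': 0.87}, {'box': [178.6, 136.5, 217.3, 164.9], 'conf': 0.22}]
{'time': 0.5, 'q': array([7.69476674e+01, 4.97970798e+00, 1.00776953e+01, 9.50980385e+01,
       8.02245589e-04, 9.00026497e+01]), 'qd': array([-0.00076218, -0.03788145,  0.10543858,  0.03555467, -0.01067862,
        0.06010175]), 'joint_efforts': array([ 8.45163122e-04, -5.19643378e+01,  4.64549983e+01,  1.59936852e-03,
       -1.57542109e-05, -1.96037661e-05]), 'ee_pos': array([0.12420985, 0.53579649, 0.23127174]), 'tcp_rot': array([-1.79999949e+02, -8.02243218e-04,  1.66945018e+02]), 'wrist_force': array([-0.31763207, -0.77371562, -0.68894994]), 'torque': array([-0.0077255 ,  0.00763356,  0.00237974]), 'opening': 0.08547474960017643}
```

View pics/top0.png

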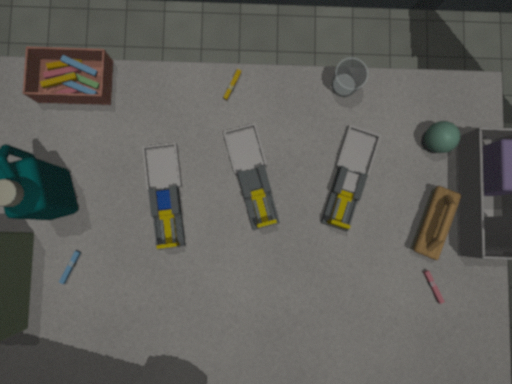

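View pics/side0.png

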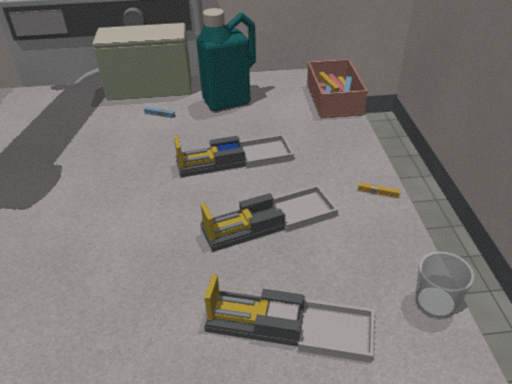

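Run:
```python
import cv2
t=cv2.imread("pics/top0.png");s=cv2.imread("pics/side0.png")
cv2.imwrite("pics/t_crop.png",cv2.resize(t[120:270,120:220],None,fx=4,fy=4,interpolation=cv2.INTER_CUBIC))
cv2.imwrite("pics/s_crop.png",cv2.resize(s[110:200,150:320],None,fx=4,fy=4,interpolation=cv2.INTER_CUBIC))
```

```text
(no output)
```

View pics/t_crop.png

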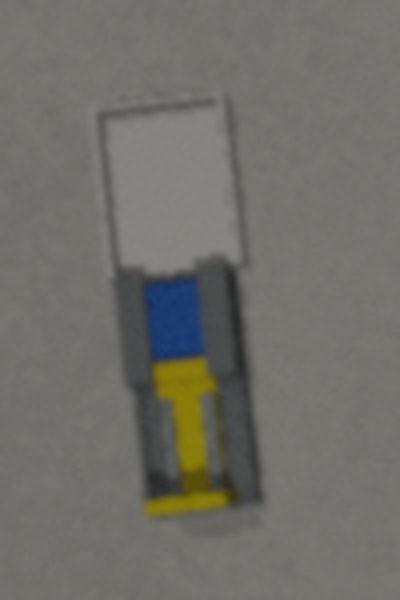

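View pics/s_crop.png

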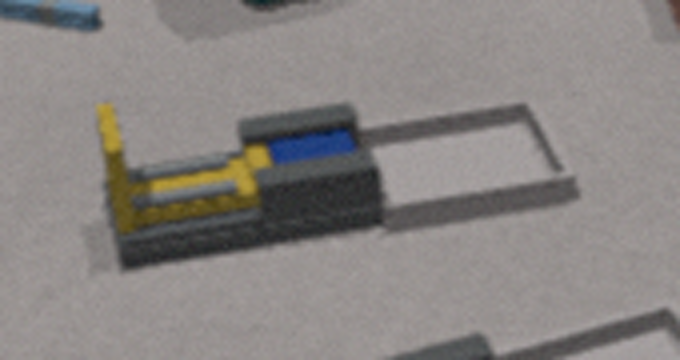

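```bash
cat > h.py <<'E'
import numpy as np,pickle,cv2
from scipy.spatial.transform import Rotation as R
from scipy.optimize import least_squares
def proj(c,P):
    p=(np.asarray(P)-c["origin"])@R.from_euler('xyz',c["rotation"],degrees=True).as_matrix()
    K=c["intrinsics"]; d=-p[:,2]
    return np.c_[K[0,0]*p[:,0]/d+K[0,2], -K[1,1]*p[:,1]/d+K[1,2]]
def T(v,P):
    c,s=np.cos(v[2]),np.sin(v[2]);P=np.asarray(P,float)/1000
    return np.c_[v[0]+c*P[:,0]-s*P[:,1],v[1]+s*P[:,0]+c*P[:,1],P[:,2]]
E
python3 - <<'E'
from h import *
t=pickle.load(open("top.pkl","rb"));s=pickle.load(open("side.pkl","rb"))
tp=[((145,271),(0,14,35)),((197,258),(0,-14,35)),((115,268),(0,30,35)),((237,258),(0,-30,35)),((146,516),(-125,20,62)),((232,502),(-125,-20,62)),((260,502),(-127,-30,12)),((99,109),(90,32,16)),((226,97),(90,-32,16))]
sp=[((122,268),(-127,-30,0)),((382,223),(0,-30,0)),((380,168),(0,-30,35)),((356,107),(0,30,35)),((98,105),(-125,20,62)),((577,180),(90,-32,16)),((527,105),(90,32,16))]
A=np.array([a for a,_ in tp])/4+[120,120];B=np.array([a for a,_ in sp])/4+[150,110]
PA=[b for _,b in tp];PB=[b for _,b in sp]
def fit(w):
    f=lambda v:np.r_[w[0]*(proj(t,T(v,PA))-A).ravel(),w[1]*(proj(s,T(v,PB))-B).ravel()]
    r=least_squares(f,[0.55,0.2,0],loss='soft_l1');return r.x
for w in [(1,1),(1,0),(0,1)]:
    v=fit(w);print(w,v[:2],np.degrees(v[2]));
    print((proj(t,T(v,PA))-A).round(1).tolist(),(proj(s,T(v,PB))-B).round(1).tolist())
v=fit((1,1));np.save("v.npy",v)
print("tab rear",T(v,[(-125,0,40),(-73,0,40)]))
E
```

```text
(1, 1) [0.62046273 0.18197692] 7.764447686566141
[[0.3, -1.1], [0.8, 0.7], [0.0, 0.5], [-1.4, -0.2], [0.1, -0.8], [-1.1, 0.4], [0.5, -0.2], [1.2, -0.5], [-0.5, -0.8]] [[-0.6, 1.1], [0.5, 1.5], [0.3, 0.3], [-0.4, -1.5], [-0.8, -0.4], [-2.8, -1.3], [0.5, -0.2]]
(1, 0) [0.61991668 0.18214443] 8.003373850853576
[[0.2, -0.8], [0.7, 0.9], [-0.1, 0.8], [-1.5, 0.0], [0.3, -0.5], [-1.0, 0.6], [0.6, -0.1], [0.9, -0.2], [-0.8, -0.5]] [[-0.8, 1.2], [0.2, 1.4], [0.0, 0.2], [-0.8, -1.5], [-1.1, -0.2], [-3.1, -1.4], [0.1, -0.3]]
(0, 1) [0.62112628 0.18177144] 7.232252585342044
[[0.4, -1.5], [0.9, 0.4], [0.1, 0.1], [-1.3, -0.4], [-0.4, -1.2], [-1.6, 0.2], [0.0, -0.4], [1.7, -1.0], [-0.0, -1.0]] [[-0.5, 0.8], [0.7, 1.5], [0.5, 0.3], [0.1, -1.5], [-0.4, -0.7], [-2.5, -1.0], [1.1, 0.1]]
tab rear [[0.49660875 0.16508932 0.04      ]
 [0.54813201 0.17211456 0.04      ]]
```

Emit:
{"name": "apply_moves", "arguments": {"targets": [1,-1.2,0,0,0,0,0,2,-2.4,0,0,0,0,0,3,-3.6,0,0,0,0,0,4,-4.8,0,0,0,0,0,5,-6,0,0,0,0,0], "newtons": 40}}

```text
time: 1.0
ee_pos: [0.275, 0.3543, 0.2315]
tcp_rot: [180.0, 0.0, 167.0]
wrist_force: [0.9, 0.2, 0.5]
opening: 0.0125
```

Emit:
{"name": "apply_moves", "arguments": {"targets": [1,-1.1,0,0,0,0.7,0,2,-2.2,0,0,0,1.4,0,3.5,-3.5,-0.5,0,0,2.1,0,4.6,-5,-1,0,0,2.8,0,5.7,-6.5,-1.5,0,0,3.5,0]}}

```text
time: 1.5
ee_pos: [0.4309, 0.1798, 0.1929]
tcp_rot: [180.0, 0.0, -171.9]
wrist_force: [0.7, 1.5, 0.3]
opening: -0.0
```

Run:
```python
from workcell import bot
o=bot.get_obs()
for k in ["time","q","ee_pos","tcp_rot","wrist_force","opening"]: print(k,o[k])
```

```text
time 1.5
q [ 2.26491608e+01 -7.04843590e+00 -6.02971209e+00  9.09703867e+01
  1.89834466e-03  1.45253159e+01]
ee_pos [0.43087855 0.17980158 0.19294348]
tcp_rot [ 1.79986039e+02  4.63159555e-02 -1.71876160e+02]
wrist_force [0.68129453 1.53133198 0.33167202]
opening -4.9592439953000757e-05
```

Emit:
{"name": "apply_moves", "arguments": {"targets": [0.1,-0.3,-1,0,0,0,0,0.1,-0.3,-2,0,0,0,0,0.1,-0.3,-3,0,0,0,0,0.1,-0.3,-3,0,0,0,0]}}

```text
time: 1.9
ee_pos: [0.4308, 0.1714, 0.0997]
tcp_rot: [-179.9, -0.3, -172.1]
wrist_force: [-1.4, -0.3, 0.6]
opening: 0.0002
```

Emit:
{"name": "apply_moves", "arguments": {"targets": [0.5,-0.4,-1,0,0,0,0,0.5,-0.4,-2,0,0,0,0,0.5,-0.4,-2,0,0,0,0]}}

```text
time: 2.2
ee_pos: [0.4463, 0.1599, 0.0413]
tcp_rot: [-179.9, -0.2, -172.1]
wrist_force: [-0.4, -0.2, -0.1]
opening: 0.0002
```

Run:
```python
from workcell import bot,camera
import cv2,numpy as np
a=camera("top")["img"][120:270,120:220,::-1];b=camera("side")["img"][100:200,130:320,::-1]
a=cv2.resize(a,None,fx=3,fy=3);b=cv2.resize(b,None,fx=2.5,fy=2.5)
im=np.zeros((450,300+b.shape[1],3),np.uint8);im[:a.shape[0],:300]=a;im[:b.shape[0],300:]=b
cv2.imwrite("pics/c1.png",im)
o=bot.get_obs()
for k in ["time","q","ee_pos","tcp_rot","wrist_force","opening"]: print(k,o[k])
v=np.load("v.npy");d=o["ee_pos"][:2]-v[:2];c,s=np.cos(v[2]),np.sin(v[2]);print("dock frame mm",1000*(c*d[0]+s*d[1]),1000*(-s*d[0]+c*d[1]))
```

```text
time 2.3
q [ 1.97422083e+01 -4.60168502e+00 -2.01851710e+01  7.43849306e+01
  2.22967722e-03  1.17757595e+01]
ee_pos [0.44797995 0.16078425 0.04484727]
tcp_rot [ 1.79991372e+02  3.04637021e-02 -1.72033553e+02]
wrist_force [0.25408258 0.46193778 0.59025737]
opening -0.0001480930450821291
dock frame mm -173.76458129966636 2.3041885541661524
```

View pics/c1.png

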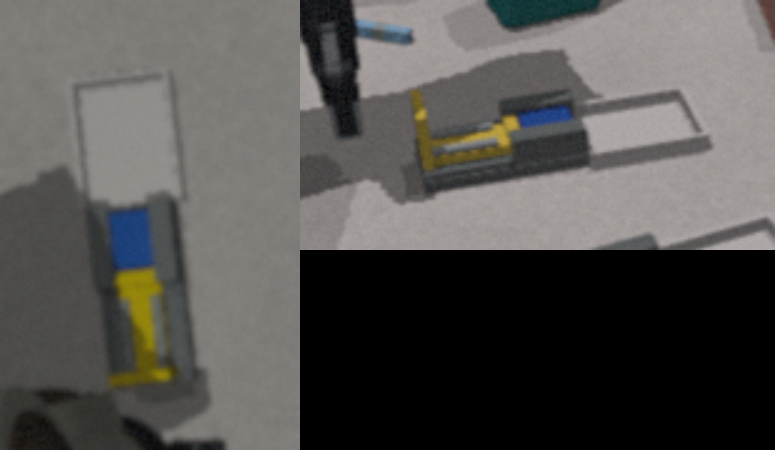

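Emit:
{"name": "apply_moves", "arguments": {"targets": [0.5,0,-0.2,0,0,0,0,1.1,0.08,-0.2,0,0,0,0,1.3,0.11,-0.2,0,0,0,0,1.5,0.14,-0.2,0,0,0,0]}}

```text
time: 2.7
ee_pos: [0.4932, 0.1651, 0.0389]
tcp_rot: [180.0, 0.1, -172.0]
wrist_force: [-3.3, 1.0, 1.8]
opening: 0.0
```

Emit:
{"name": "apply_moves", "arguments": {"targets": [0.3,0.04,0,0,0,0,0,0.6,0.08,0,0,0,0,0,0.9,0.12,0,0,0,0,0,1.1,0.15,0,0,0,0,0,1.2,0.16,0,0,0,0,0]}}

```text
time: 3.2
ee_pos: [0.5291, 0.1697, 0.0372]
tcp_rot: [180.0, -0.0, -172.0]
wrist_force: [-5.5, 1.2, 4.3]
opening: -0.0002
```

Emit:
{"name": "apply_moves", "arguments": {"targets": [0.05,0.01,0,0,0,0,0,0.1,0.01,0,0,0,0,0]}}

```text
time: 3.4
ee_pos: [0.5316, 0.17, 0.0371]
tcp_rot: [180.0, -0.1, -172.0]
wrist_force: [-5.7, 2.0, 2.6]
opening: -0.0
```

Emit:
{"name": "apply_moves", "arguments": {"targets": [0.05,0.01,0,0,0,0,0,0.1,0.01,0,0,0,0,0,0.1,0.01,0,0,0,0,0]}}

```text
time: 3.7
ee_pos: [0.5345, 0.1703, 0.0371]
tcp_rot: [180.0, -0.1, -172.0]
wrist_force: [-5.7, 2.1, 3.1]
opening: -0.0001
```

Emit:
{"name": "apply_moves", "arguments": {"targets": [0.05,0.01,0,0,0,0,0,0.1,0.01,0,0,0,0,0,0.1,0.01,0,0,0,0,0]}}

```text
time: 4.0
ee_pos: [0.5369, 0.1706, 0.0371]
tcp_rot: [180.0, -0.1, -172.0]
wrist_force: [-8.1, 2.2, 3.7]
opening: 0.0002
```

Force is starting to rise above the spring's 6 N; probably the stop. A small extra push to confirm.

Emit:
{"name": "apply_moves", "arguments": {"targets": [0.04,0.01,0,0,0,0,0,0.05,0.01,0,0,0,0,0]}}

```text
time: 4.2
ee_pos: [0.537, 0.1706, 0.037]
tcp_rot: [180.0, -0.3, -172.0]
wrist_force: [-16.8, -0.4, 9.2]
opening: -0.0
```

```bash
cat > look.py <<'E'
import sys
from workcell import bot,camera
import cv2,numpy as np
a=camera("top")["img"][120:270,120:220,::-1];b=camera("side")["img"][100:200,130:320,::-1]
a=cv2.resize(a,None,fx=3,fy=3);b=cv2.resize(b,None,fx=2.5,fy=2.5)
im=np.zeros((450,300+b.shape[1],3),np.uint8);im[:a.shape[0],:300]=a;im[:b.shape[0],300:]=b
cv2.imwrite(sys.argv[1],im)
o=bot.get_obs()
for k in ["time","ee_pos","wrist_force"]: print(k,o[k])
E
python3 look.py pics/c2.png
```

```text
time 4.3
ee_pos [0.53699906 0.17059533 0.036968  ]
wrist_force [-16.0233845    0.11552222   9.06309187]
```

View pics/c2.png

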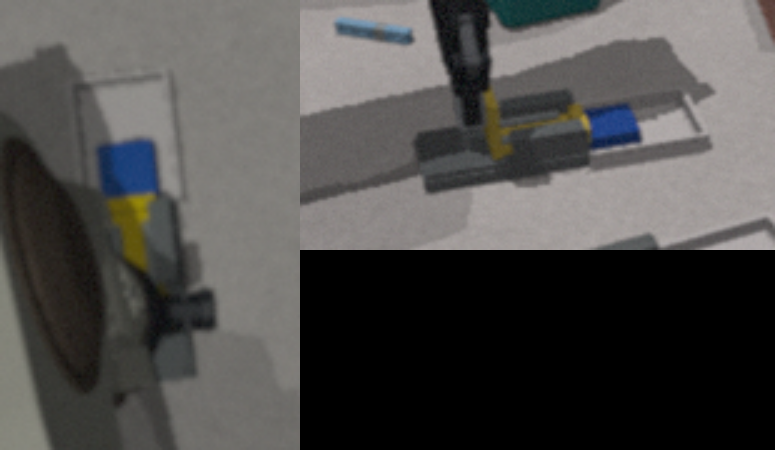

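At the stop (force climbed with no travel) and the tablet is out in the tray, at about (600–640, 105–145) in the side crop. Now back off along the axis.

Emit:
{"name": "apply_moves", "arguments": {"targets": [-0.5,-0.07,0,0,0,0,0,-1,-0.14,0,0,0,0,0,-1.5,-0.2,0,0,0,0,0,-2.2,-0.3,0,0,0,0,0,-3,-0.4,0,0,0,0,0]}}

```text
time: 4.8
ee_pos: [0.4494, 0.1585, 0.0371]
tcp_rot: [-180.0, 0.1, -172.1]
wrist_force: [-0.1, 0.2, 0.7]
opening: -0.0002
```

Emit:
{"name": "apply_moves", "arguments": {"targets": [-0.8,-0.1,1,0,0,0,0,-1.5,-0.2,2,0,0,0,0,-2,-0.3,3,0,0,0,0,-2,-0.3,3,0,0,0,0]}}

```text
time: 5.2
ee_pos: [0.3903, 0.1501, 0.1315]
tcp_rot: [179.9, 0.4, -172.0]
wrist_force: [0.6, 0.2, -0.1]
opening: -0.0003
```

```bash
python3 look.py pics/c3.png
python3 - <<'E'
from workcell import camera,recognise
from h import *
v=np.load("v.npy")
for n in ["top","side"]:
    c=camera(n)
    for q in ["blue_tablet","white_tablet","blue_slide"]: print(n,q,recognise(q,n)[:2])
    hsv=cv2.cvtColor(c["img"],cv2.COLOR_RGB2HSV)
    m=cv2.inRange(hsv,(105,140,40),(130,255,255));m[:, :120]=0;m[:130]=0;m[:,260:]=0
    ys,xs=np.nonzero(m);print(n,"blue px",len(xs),xs.min(),xs.max(),ys.min(),ys.max(),xs.mean(),ys.mean())
    if n=="top":
        print("minrect",cv2.minAreaRect(np.c_[xs,ys].astype(np.float32)))
        f=lambda u:(proj(c,T(v,[(u[0],u[1],20)]))-[xs.mean(),ys.mean()]).ravel()
        print("tablet dock xy",least_squares(f,[25,0]).x)
        for z in(12,20,24):
            print(z,proj(c,T(v,[(4,20,z),(44,20,z),(44,-20,z),(4,-20,z)])).round(1).tolist())
    else:
        for x0,z in((4,20),):
            print(proj(c,T(v,[(x0,20,z),(x0+40,20,z),(x0+40,-20,z),(x0,-20,z),(x0+40,-20,4)])).round(1).tolist())
    print("tab rest proj",proj(c,T(v,[(-125,20,62),(-125,-20,62)])).round(1).tolist())
E
```

```text
time 5.3
ee_pos [0.39019419 0.14986924 0.12791712]
wrist_force [0.51061441 0.58013511 0.1835143 ]
top blue_tablet [{'box': [151.5, 166.4, 173.0, 187.3], 'conf': 0.93}]
top white_tablet [{'box': [338.5, 170.4, 362.2, 193.0], 'conf': 0.53}]
top blue_slide [{'box': [158.6, 208.7, 176.4, 248.3], 'conf': 0.91}]
top blue px 304 153 171 167 185 162.3453947368421 176.25986842105263
minrect ((162.34619140625, 176.2692413330078), (17.4888973236084, 17.4888973236084), 82.87498474121094)
tablet dock xy [22.47915179  2.72931196]
12 [[155.8, 186.2], [154.0, 167.7], [172.8, 165.6], [174.6, 184.2]]
20 [[155.0, 185.8], [153.2, 167.1], [172.1, 165.0], [174.0, 183.7]]
24 [[154.6, 185.6], [152.8, 166.8], [171.8, 164.7], [173.7, 183.5]]
tab rest proj [[156.6, 248.2], [176.9, 245.9]]
side blue_tablet [{'box': [244.4, 138.2, 265.5, 159.5], 'conf': 0.68}]
side white_tablet [{'box': [267.0, 302.1, 297.5, 321.0], 'conf': 0.9}]
side blue_slide [{'box': [178.6, 138.2, 216.9, 167.7], 'conf': 0.81}]
side blue px 235 243 259 142 158 251.81702127659574 149.67234042553193
[[242.0, 144.1], [261.6, 141.0], [266.7, 152.2], [246.5, 155.5], [266.8, 159.0]]
tab rest proj [[173.7, 135.9], [176.1, 147.6]]
```

View pics/c3.png

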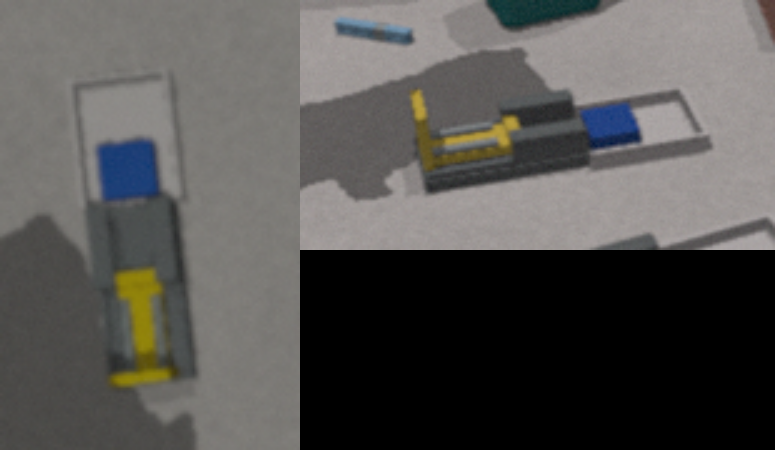

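Run:
```python
from workcell import camera
from h import *
v=np.load("v.npy")
c=camera("side");im=c["img"][:,:,::-1][120:180,215:315]
big=cv2.resize(im,None,fx=8,fy=8,interpolation=cv2.INTER_CUBIC);o=big.copy()
def dr(P,col):
    p=((proj(c,T(v,P))+[0.5-215,0.5-120])*8).astype(int);cv2.polylines(o,[p.reshape(-1,1,2)],True,col,1)
X=24
def box(th,z0,x0,col):
    pts=[]
    for (x,z) in ((0,16),(40,16),(40,0),(0,0)):
        pts.append((x0+x*np.cos(th)+z*np.sin(th), z0-x*np.sin(th)+z*np.cos(th)))
    dr([(a,-20+2.7,b) for a,b in pts],col); dr([(pts[0][0],-17.3,pts[0][1]),(pts[1][0],-17.3,pts[1][1]),(pts[1][0],22.7,pts[1][1]),(pts[0][0],22.7,pts[0][1])],col)
box(0,4,4,(0,255,0)); box(np.radians(11.5),12,0,(0,0,255))
cv2.imwrite("pics/z1.png",big);cv2.imwrite("pics/z2.png",o)
```

```text
(no output)
```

View pics/z1.png

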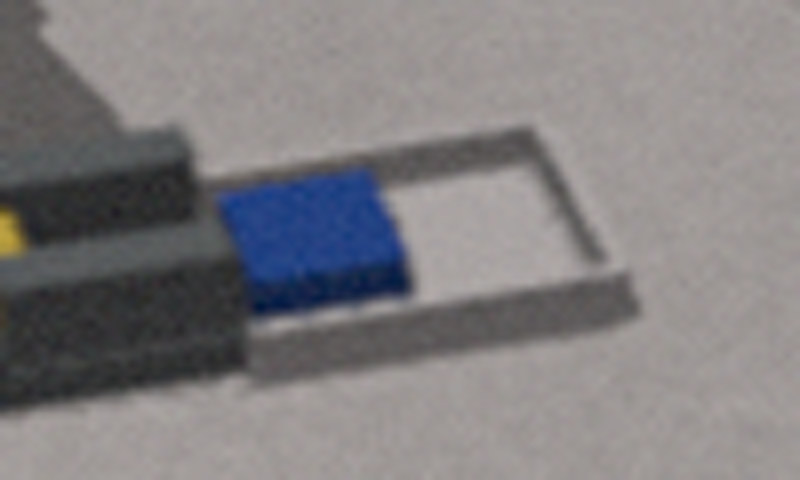

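View pics/z2.png

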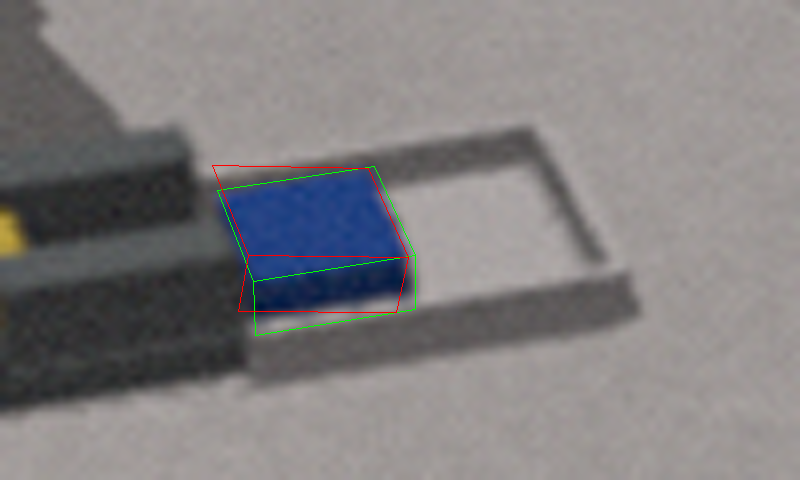

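The green (flat) outline fits the tablet's top face, and the red (tilted) one does not. One last check that the slide has returned and the white tablet is where it started.

Run:
```python
from workcell import camera,bot
from h import *
for n in ["top","side"]:
    a=pickle.load(open(n+".pkl","rb"))["img"];b=camera(n)["img"]
    for im in(a,b):
        m=cv2.inRange(cv2.cvtColor(im,cv2.COLOR_RGB2HSV),(20,150,50),(32,255,255))
        m[:,:130]=0;m[:,230:]=0;m[:130]=0;m[(260 if n=="top" else 180):]=0
        y,x=np.nonzero(m);print(n,len(x),x.min(),x.max(),y.min(),y.max(),x.mean().round(2),y.mean().round(2))
    sl=np.s_[160:240,320:370] if n=="top" else np.s_[280:350,200:310]
    print("white area diff",np.abs(cv2.GaussianBlur(a,(5,5),0)[sl].astype(int)-cv2.GaussianBlur(b,(5,5),0)[sl]).max())
bot.job_done();print(bot.get_obs()["time"])
```

```text
top 357 157 178 210 248 166.64 228.51
top 370 157 178 210 248 166.47 228.53
white area diff 9
side 306 175 216 137 167 194.34 155.52
side 321 175 216 136 167 193.87 154.96
white area diff 9
the job is handed in; nothing more can be done
the job is handed in; nothing more can be done
```

I pressed the blue dispenser's slide to its stop with the shut fingers, and the blue tablet now lies in its tray. I then backed the arm away and handed the job in at about 6 s.

- **Slide pressed in:** the wrist force rose to about 17 N while the tool stopped moving, so the slide reached its stop.
- **Blue tablet:** it lies flat, as the outline of a flat tablet fits the side picture and a tilted one does not. Its centre is about 22 to 24 mm past the exit edge and about 3 mm off the mid-line. The fit gave 22.5 mm and the outline drawn at 24 mm matches. Both are inside the 18 mm limit, but only by about 4 to 6 mm.
- **Slide returned:** the yellow area has the same extent as in the first pictures, within 1 pixel in both cameras.
- **White tablet:** the pictures of its dispenser are unchanged apart from noise. The network's boxes for it shifted by up to 4 pixels in the top view, which I take as network scatter because the arm never went near it.
- **Robot:** it stands clear of everything.

No check failed.

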